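# Pack a bracket kit into the shaped tray

## Robot

A 6-joint arm with a two-finger parallel gripper is mounted at the origin on the work surface. World frame = base frame: x ahead of the robot, y to its left, z up, the work surface at z = 0. Lengths are in m, angles in rad, forces in N, time in s.
With the tool pointing down it reaches from about 0.35 to 0.975 m from the base axis. Payload 17.4 kg.
Tool frame: the origin (TCP) lies at the very end of the fingers, on their centre line; the grasp point (between the pads) lies ctrl.hold_point_z behind it (ctrl.hold_point_z is the distance from the TCP to the grasp point, in m); z points along the fingers, y is the line along which they close (so a half turn about z gives the same grasp; the last joint's range is limited). The gripper opens to 85 mm and grips with 20 to 120 N. Pads are 22 mm wide; open, the fingers measure 114 mm over their backs; the gripper's body (76 mm by 85 mm) begins 54 mm behind the grasp point. The pads swing forward as they close: fully open they stand 13 mm farther back than shut.
Start: joints at [-1.345, 0.116, 1.442, -0, 1.584, -0.038], TCP at [0.176, -0.652, 0.231] pointing down, gripper open.
Joint ranges: [-2.83, 2.83], [-0.83, 2.19], [0.07, 2.5], [-1.14, 4.28], [0.01, 3], [-2.97, 2.97]. Speed limits (rad/s): [1.89, 1.89, 2.22, 3.14, 3.14, 3.14].

## Interface

Orientations are given as a unit quaternion [w, x, y, z].
In Python, from station import ctrl, camera, calibration gives the robot as it stands. The module is installed in compiled form; this text tells all that it offers.
- The arm moves only by the tool play_rows, never from a script. Its arguments are lists of equal length, an entry for each row: "hand": the finger opening in cm, from 0 to 8.54; "offset": the shift along the tool's x, y, z in cm, a list of three; "turn": the turn, a rotation vector about the tool's x, y, z in rad, a list of three. In form: {"hand": [hand, ...], "offset": [[dx, dy, dz], ...], "turn": [[ax, ay, az], ...]}. A call has 1 to 8 rows; each row shifts and turns the commanded pose from where the row before left it, along the tool's axes as they then stand; what a row does not reach is not made up. A row lasts 1/10 s, in which the tool goes at most 50 mm and 8.59 degrees, less where a joint would pass 70% of its speed; a pose out of reach is approached as far as the arm can. A call with a gripper value outside its range is refused whole. The fingers move at their own pace and stop on an object; the grip force is fixed at half the most. Time passes only in rows, so rows that do not move let the fingers close. It gives the time, the measured TCP pose, the force, the opening and the grip force at its end, in the units of the state.
- ctrl.get_state(): the state, without advancing time (a new reading comes with each control period).
- camera(name): name is "side" or "top" or "wrist"; returns (picture, depth): 480x640x3 uint8, blue, green, red; 480x640 float32, m along the optical axis (not along the pixel's ray), 0 where there is no reading.
- calibration(name): a dict with "intrinsics" (3x3 intrinsics, pixels), "origin" and "orientation" of the camera in the world; the wrist camera has in their place "mount" (4x4, takes a point from camera to tool coordinates, whose origin is the TCP and whose axes are the flange's). Camera axes: x right, y up, looking along -z (the intrinsics and any distortion apply to the point x, -y, -z); pixel columns grow to the right and rows downward; lengths in m; the calibration is good to about 2 mm. A picture is of the moment at which its call begins: read the wrist's pose just before it. calibration takes no time and is no camera call.
- ctrl.hand_in(): hands the job in; it is judged then, once.
The state is a dict: "t": time; "qpos": joint angles; "joint_velocities": joint speeds; "tau": joint torques, N m; "eef_pos": TCP position; "tool_rot": TCP orientation; "contact_force": force on the tool from outside, world axes, zero at the start; "wrist_torque": the same for the moment, N m; "finger_gap": finger opening in m; "finger_force": force on a finger pad.
Only numpy, scipy, OpenCV 4.12 (cv2) and the standard library are available. Lean on these libraries where they do the work, as an engineer would, in place of code of your own. Each camera call takes 0.05 s, during which the arm holds its last target. There are 200 camera calls.

## Task

Pack one kit for assembly: put the short channel, the narrow square tube, the round pipe spacer and the levelling foot into the kit tray, each in the recess cut to its shape and size, upright as it stands now and flat on the recess floor. Leave the long channel and the wide square tube where they are.

Things in the scene. Friction and masses are not known exactly. Their poses are not given: they have to be found in the camera images.
- channel_short: The shorter of two aluminium U-channels, lying open side up: 90 mm long (x), 40 mm wide (y), 42 mm high, 3 mm sheet, 0.15 to 0.3 kg. Two upright flanges run along its length; take it across the 40 mm width. Belongs in the long recess, lengthways. Loose on the bench. Origin: centre of its underside; z up.
- tube_narrow: The narrower of two cut-offs of square steel tube, standing on end, hollow as seen from above: 40 by 40 mm outside (faces across x and y), 50 mm high, 3 mm wall, 0.1 to 0.21 kg. Belongs in the square recess. Loose on the bench. Origin: centre of its underside; z up.
- pipe_spacer: Spacer cut from round steel pipe, standing on end, hollow: 36 mm outside diameter, 27 mm bore, 50 mm high, 0.1 to 0.2 kg. Belongs in the small round recess. Loose on the bench. Origin: centre of its underside; z up.
- levelling_foot: Machine levelling foot, standing stem up: dark rubber disc of 56 mm diameter and 12 mm height, a hexagon nut about 26 mm wide from 12 to 19 mm, then a plain steel stem of 16 mm diameter up to 62 mm height, 0.14 to 0.28 kg. Take it by the stem. Belongs in the big round recess. Loose on the bench. Origin: centre of its underside; z up.
- channel_long: Look-alike that stays: the longer aluminium U-channel, 140 mm long (x), 40 mm wide (y), 42 mm high, open side up; 0.34 kg. Loose on the bench. Origin: centre of its underside; z up.
- tube_wide: Look-alike that stays: the wider cut-off of square steel tube, 62 by 62 mm outside, 50 mm high, hollow, standing on end; 0.26 kg. Loose on the bench. Origin: centre of its underside; z up.
- recess_long: Grey insert, 120 (x) by 92 (y) by 14 mm, fixed, one of four set two by two in the blue kit tray (base 4 mm, rim level with the inserts, 18 mm above the bench). Open recess at its centre, 10 mm deep, black floor: a long rectangle, 109 mm along x by 59 mm along y. Origin: centre of the insert's underside; recess floor 4 mm above it; z up. The recesses change places between starts.
- recess_square: Grey insert, 120 (x) by 92 (y) by 14 mm, fixed, one of four set two by two in the blue kit tray (base 4 mm, rim level with the inserts, 18 mm above the bench). Open recess at its centre, 10 mm deep, black floor: a square, 59 by 59 mm. Origin: centre of the insert's underside; recess floor 4 mm above it; z up. The recesses change places between starts.
- recess_small_round: Grey insert, 120 (x) by 92 (y) by 14 mm, fixed, one of four set two by two in the blue kit tray (base 4 mm, rim level with the inserts, 18 mm above the bench). Open recess at its centre, 10 mm deep, black floor: the smaller of the two round ones, 54 mm in diameter. Origin: centre of the insert's underside; recess floor 4 mm above it; z up. The recesses change places between starts.
- recess_big_round: Grey insert, 120 (x) by 92 (y) by 14 mm, fixed, one of four set two by two in the blue kit tray (base 4 mm, rim level with the inserts, 18 mm above the bench). Open recess at its centre, 10 mm deep, black floor: the larger of the two round ones, 75 mm in diameter. Origin: centre of the insert's underside; recess floor 4 mm above it; z up. The recesses change places between starts.

How it is judged:
By the outcome, as a careful person would: the job done as asked, in the order asked, and still so for the second after the job is handed in, with the robot touching nothing.
It also fails if it takes over 109 s, if anything falls off the work surface, if the arm or the gripper's body presses on something with over 40 N, if the wrist force passes 120 N, or if a joint passes its speed limit or range.

## Working session

There is one attempt and no reset: what is moved stays moved. The work goes in short steps, Python scripts to look and compute and a tool call to move; the robot and the scene stay as the last step left them, time stands still between calls to the robot, and variables do not carry over. Pictures are saved under pics/ and viewed, at most 14 in all, crops included, and the job is handed in when it is done.

Besides the shell and the picture viewer there is one more tool, called after "Request:" by a JSON object that holds its "op" and its "data". play_rows: Moves the arm, as the interface text tells. Its arguments: {"type":"object","properties":{"hand":{"type":"array","items":{"type":"number"}},"offset":{"type":"array","items":{"type":"array","items":{"type":"number"}}},"turn":{"type":"array","items":{"type":"array","items":{"type":"number"}}}},"required":["hand","offset","turn"]}

```bash
mkdir -p pics
python3 - <<'E'
from station import ctrl,camera,calibration
import cv2,numpy as np
s=ctrl.get_state();print(s,ctrl.hold_point_z)
for n in("top","side"):
    im,d=camera(n);cv2.imwrite(f"pics/{n}0.png",im);np.save(f"{n}0.npy",d);print(n,calibration(n))
print(calibration("wrist"))
E
```

```text
{'t': 0.0, 'qpos': array([-1.34479409e+00,  1.16504061e-01,  1.44227535e+00, -1.62132856e-05,
        1.58397656e+00, -3.77902137e-02]), 'joint_velocities': array([ 0.00079831,  0.00275257, -0.00064172,  0.00115467, -0.00221137,
       -0.00209519]), 'tau': array([-2.66962154e-03, -7.31985927e+01, -6.32493711e+01, -3.24054035e-04,
        6.17529076e-03, -9.88254897e-05]), 'eef_pos': array([ 0.17595349, -0.65147087,  0.23054372]), 'tool_rot': array([-5.78321608e-04,  9.91314141e-01,  1.31514012e-01, -6.27267951e-05]), 'contact_force': array([-0.46675274,  0.41898558, -1.03153387]), 'wrist_torque': array([0.02057136, 0.01625163, 0.05460997]), 'finger_force': 0.0, 'finger_gap': 0.08531657737774306} 0.0187
top {'intrinsics': array([[572.64482752,   0.        , 314.8627695 ],
       [  0.        , 572.64482752, 239.57905522],
       [  0.        ,   0.        ,   1.        ]]), 'origin': array([0.35249912, 0.03828059, 0.94763443]), 'orientation': array([ 0.76390582,  0.08002178, -0.06607314, -0.63692916])}
side {'intrinsics': array([[489.88628545,   0.        , 321.31993058],
       [  0.        , 489.88628545, 244.3441169 ],
       [  0.        ,   0.        ,   1.        ]]), 'origin': array([0.1248303 , 0.67551995, 0.77894712]), 'orientation': array([-0.2479301 , -0.11502315,  0.36873651,  0.88844455])}
{'intrinsics': array([[342.28256805,   0.        , 315.2747388 ],
       [  0.        , 342.28256805, 237.44217125],
       [  0.        ,   0.        ,   1.        ]]), 'mount': array([[ 3.76860253e-04,  9.62168428e-01,  2.72455088e-01,
         6.92823681e-02],
       [ 9.99999779e-01, -5.11671063e-04,  4.23752675e-04,
         1.19904028e-03],
       [ 5.47128829e-04,  2.72454868e-01, -9.62168408e-01,
        -1.43368485e-01],
       [ 0.00000000e+00,  0.00000000e+00,  0.00000000e+00,
         1.00000000e+00]])}
```

View pics/top0.png

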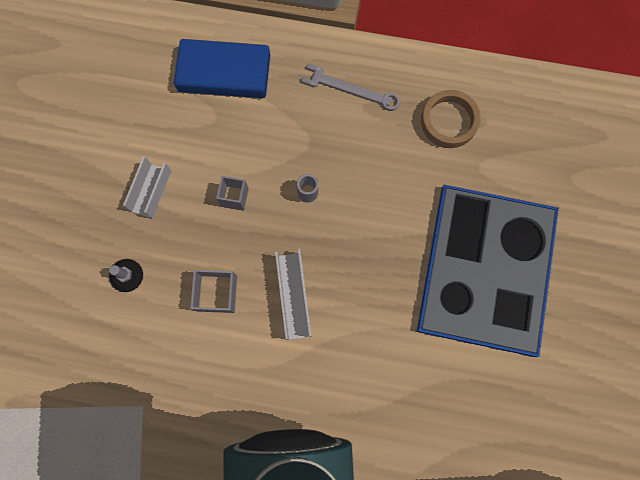

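View pics/side0.png

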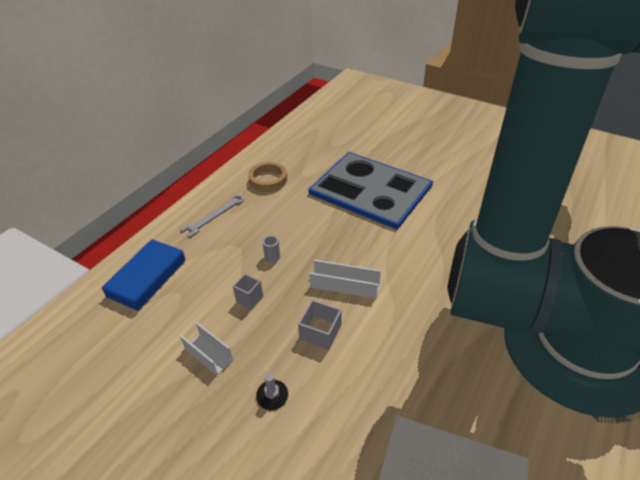

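The top view shows the short channel at (147,188), narrow tube (232,192), pipe (307,187) and foot (125,274). The look-alikes are at (213,291) and (290,295). In the tray, the long recess is at (467,229), big round (522,239), small round (456,297) and square (513,310). The side view agrees with this.

```bash
cat > h.py <<'E'
import numpy as np,cv2
from scipy.spatial.transform import Rotation as R
from station import ctrl,camera,calibration
def rot(q): return R.from_quat([q[1],q[2],q[3],q[0]]).as_matrix()
def cam(n,s=None):
    c=calibration(n);K=c["intrinsics"]
    if n!="wrist": return K,rot(c["orientation"]),np.array(c["origin"])
    T=c["mount"];Rt=rot(s["tool_rot"])
    return K,Rt@T[:3,:3],Rt@T[:3,3]+s["eef_pos"]
def cloud(d,C):
    K,Rm,o=C;v,u=np.mgrid[:480,:640]
    p=np.stack([(u-K[0,2])/K[0,0]*d,-(v-K[1,2])/K[1,1]*d,-d],-1)
    return p@Rm.T+o
def ray(uv,z,C):
    K,Rm,o=C;uv=np.atleast_2d(uv).astype(float)
    p=np.stack([(uv[:,0]-K[0,2])/K[0,0],-(uv[:,1]-K[1,2])/K[1,1],-np.ones(len(uv))],-1)@Rm.T
    return o+p*((z-o[2])/p[:,2])[:,None]
def rect(xy):
    (c,(w,h),a)=cv2.minAreaRect((xy*1000).astype(np.float32))
    if w<h: w,h,a=h,w,a+90
    return np.round(c,1),round(w,1),round(h,1),round((a+90)%180-90,1)
E
python3 - <<'E'
from h import *
d=np.load("top0.npy");im=cv2.imread("pics/top0.png");C=cam("top");P=cloud(d,C)
tbl=P[330:400,200:400,2];print("table z",np.median(tbl),tbl.std())
for n,(x,y,r),h in [("chS",(147,188,36),.042),("tubN",(232,192,24),.05),("pipe",(307,187,20),.05),("foot",(125,274,26),.062),("tubW",(213,291,32),.05),("chL",(290,295,50),.042)]:
    m=np.zeros((480,640),np.uint8);cv2.circle(m,(x,y),r,1,-1)
    z=P[...,2];k=(m>0)&(d>0)
    for lo,hi in((.005,.1),(h-.006,h+.01)):
        q=P[k&(z>lo)&(z<hi)];print(n,lo,len(q),*(rect(q[:,:2]) if len(q)>3 else ()), q[:,2].max() if len(q) else '')
g=(im.max(2)<45).astype(np.uint8);g[:,:430]=0;g[:180]=0;g[350:]=0
for c in cv2.findContours(g,cv2.RETR_EXTERNAL,cv2.CHAIN_APPROX_NONE)[0]:
    if cv2.contourArea(c)>200: c=c[:,0];print("rec",c.mean(0),rect(ray(c,.018,C)[:,:2]), rect(ray(c,.008,C)[:,:2]))
b=((im[...,0]>110)&(im[...,2]<60)).astype(np.uint8);b[:,:400]=0
c=max(cv2.findContours(b,cv2.RETR_EXTERNAL,cv2.CHAIN_APPROX_NONE)[0],key=cv2.contourArea)[:,0];print("tray",rect(ray(c,.018,C)[:,:2]))
E
```

```text
table z -0.0008447424055945674 0.05663803409752503
chS 0.005 1103 [581.2 358. ] 90.7 62.7 -7.7 0.046819293343734136
chS 0.036000000000000004 330 [582.6 368.2] 90.1 42.3 -7.7 0.046819293343734136
tubN 0.005 641 [608.1 221.8] 63.4 47.4 1.5 0.05413228075235388
tubN 0.044000000000000004 229 [597.6 224.9] 41.0 40.6 0.6 0.05413228075235388
pipe 0.005 427 [627.8 103.3] 35.4 34.7 46.6 0.05305147993503223
pipe 0.044000000000000004 182 [627.9 103.5] 34.9 34.4 10.4 0.05305147993503223
foot 0.005 869 [432.1 374. ] 54.4 53.9 -78.6 0.06518590366036425
foot 0.056 88 [432.4 373.9] 15.1 14.5 34.5 0.06518590366036425
tubW 0.005 843 [428.9 229.9] 84.0 62.4 -81.7 0.05377602531116754
tubW 0.044000000000000004 359 [430.4 219.4] 62.9 62.4 -81.7 0.05377602531116754
chL 0.005 495 [448.7  93.4] 139.0 40.0 18.0 0.045524848646215754
chL 0.036000000000000004 340 [449.   93.5] 138.4 40.0 18.0 0.045524848646215754
rec [513.24305556 309.74305556] (array([ 488.7, -260.5]), 57.1, 57.1, 88.4) (array([ 490.2, -263.8]), 57.7, 57.7, 88.4)
rec [456.55319149 297.72340426] (array([ 491.5, -168.4]), 50.6, 50.6, -8.5) (array([ 493. , -170.7]), 51.2, 51.1, -8.5)
rec [523.01587302 239.27777778] (array([ 607.4, -263.4]), 71.5, 70.0, 71.3) (array([ 610.2, -266.7]), 72.3, 70.8, 71.3)
rec [467.40860215 228.46774194] (array([ 610.4, -172.3]), 105.7, 56.9, -1.6) (array([ 613.2, -174.6]), 106.8, 57.5, -1.6)
tray (array([ 550.5, -216. ]), 250.2, 194.6, -1.7)
```

```bash
cat >> h.py <<'E'
def plan(x,y,z,psi):
    s=ctrl.get_state();Rt=R.from_matrix(rot(s["tool_rot"]))
    G=R.from_euler("z",psi,degrees=True)*R.from_euler("x",180,degrees=True)
    d=G.inv().apply(np.array([x,y,z])-s["eef_pos"])*100
    print("turn",np.round((Rt.inv()*G).as_rotvec(),3),"then cm",np.round(d,2),"n",np.ceil(np.linalg.norm(d)/5),"q1,q6",np.round(s["qpos"][[0,5]],2),"t",round(s["t"],2),"F",np.round(s["contact_force"],1))
E
python3 -c "
from h import *
plan(.628,.1035,.12,0)"
```

```text
turn [-0.001  0.     0.264] then cm [ 45.21 -75.5   11.06] n 18.0 q1,q6 [-1.34 -0.04] t 0.1 F [-0.   0.7  0.6]
```

Request:
{"op": "play_rows", "data": {"hand": [7, 7, 7, 7, 7, 7, 7, 7], "offset": [[0, 0, 0], [0, 0, 0], [2.5, -4.2, 0.6], [2.5, -4.2, 0.6], [2.5, -4.2, 0.6], [2.5, -4.2, 0.6], [2.5, -4.2, 0.6], [2.5, -4.2, 0.6]], "turn": [[0, 0, 0.132], [0, 0, 0.132], [0, 0, 0], [0, 0, 0], [0, 0, 0], [0, 0, 0], [0, 0, 0], [0, 0, 0]]}}

```text
t: 0.9
eef_pos: [0.3265, -0.3978, 0.1948]
tool_rot: [-0.0, 1.0, -0.0, -0.0]
contact_force: [1.3, -1.0, 1.6]
finger_gap: 0.0702
finger_force: 0.0
```

Request:
{"op": "play_rows", "data": {"hand": [7, 7, 7, 7, 7, 7, 7, 7], "offset": [[2.5, -4.2, 0.6], [2.5, -4.2, 0.6], [2.5, -4.2, 0.6], [2.5, -4.2, 0.6], [2.5, -4.2, 0.6], [2.5, -4.2, 0.6], [2.5, -4.2, 0.6], [2.5, -4.2, 0.6]], "turn": [[0, 0, 0], [0, 0, 0], [0, 0, 0], [0, 0, 0], [0, 0, 0], [0, 0, 0], [0, 0, 0], [0, 0, 0]]}}

```text
t: 1.7
eef_pos: [0.5267, -0.0617, 0.147]
tool_rot: [0.0, 1.0, -0.0, 0.0]
contact_force: [1.2, -1.3, 0.9]
finger_gap: 0.0702
finger_force: 0.0
```

```bash
python3 -c "
from h import *
plan(.628,.1035,.10,0)"
```

```text
turn [ 0. -0. -0.] then cm [ 10.13 -16.52   4.7 ] n 4.0 q1,q6 [-0.16  1.41] t 1.7 F [ 1.2 -1.3  0.9]
```

Request:
{"op": "play_rows", "data": {"hand": [7, 7, 7, 7, 7], "offset": [[2.5, -4.1, 0], [2.5, -4.1, 0], [2.5, -4.1, 0], [2.6, -4.2, 1], [0, 0, 1]], "turn": [[0, 0, 0], [0, 0, 0], [0, 0, 0], [0, 0, 0], [0, 0, 0]]}}

```text
t: 2.2
eef_pos: [0.6285, 0.1052, 0.1263]
tool_rot: [-0.0, 1.0, 0.002, -0.0]
contact_force: [0.7, -0.0, -0.2]
finger_gap: 0.07
finger_force: 0.0
```

Run:
```python
from h import *
s=ctrl.get_state();C=cam("wrist",s);im,d=camera("wrist");cv2.imwrite("pics/w1.png",im)
P=cloud(d,C);z=P[...,2];q=P[(d>0)&(z>.042)&(z<.065)&(np.hypot(P[...,0]-.628,P[...,1]-.1035)<.03)]
print(s["eef_pos"],len(q),rect(q[:,:2]),q[:,2].max())
```

```text
[0.62848536 0.10517851 0.12625641] 1174 (array([628.2, 100.1]), 35.4, 34.6, 2.5) 0.05251901535064454
```

View pics/w1.png

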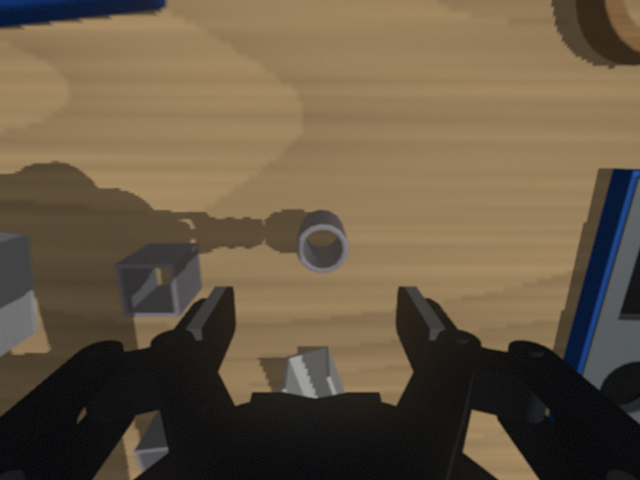

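The wrist view has the pipe at (324,240), between the open fingers (x≈235 to 400). It measures about 3 mm off the top camera in y, so I'll aim at the middle.

Request:
{"op": "play_rows", "data": {"hand": [7, 7, 7, 7, 2, 2, 2, 2], "offset": [[0, 0.35, 3], [0, 0, 4], [0, 0, 2.8], [0, 0, 0.9], [0, 0, 0], [0, 0, 0], [0, 0, 0], [0, 0, 0]], "turn": [[0, 0, 0], [0, 0, 0], [0, 0, 0], [0, 0, 0], [0, 0, 0], [0, 0, 0], [0, 0, 0], [0, 0, 0]]}}

```text
t: 3.05
eef_pos: [0.6281, 0.0974, 0.0228]
tool_rot: [-0.0, 1.0, -0.0, 0.002]
contact_force: [-0.7, -2.1, 7.5]
finger_gap: 0.0346
finger_force: 60.4
```

```bash
python3 -c "
from h import *
print(ctrl.get_state()['finger_gap'],ctrl.get_state()['finger_force'])
plan(.4925,-.1695,.13,-1.6)"
```

```text
0.034611714390263046 60.44237930327654
turn [-0.    -0.003  0.028] then cm [-12.81  27.05 -10.72] n 7.0 q1,q6 [0.11 1.68] t 3.05 F [-0.7 -2.1  7.5]
```

Request:
{"op": "play_rows", "data": {"hand": [2, 2, 2, 2, 2, 2, 2, 2], "offset": [[0, 0, -2], [0, 0, -4], [0, 0, -4], [-2, 4.2, 0], [-2, 4.2, 0], [-2, 4.2, 0], [-2, 4.2, 0], [-2, 4.2, 0]], "turn": [[0, 0, 0], [0, 0, 0], [0, 0, 0.028], [0, 0, 0], [0, 0, 0], [0, 0, 0], [0, 0, 0], [0, 0, 0]]}}

```text
t: 3.85
eef_pos: [0.5202, -0.1111, 0.1216]
tool_rot: [0.0, 1.0, -0.014, 0.001]
contact_force: [0.6, 0.0, -0.5]
finger_gap: 0.0347
finger_force: 60.1
```

Request:
{"op": "play_rows", "data": {"hand": [2, 2, 2], "offset": [[-2, 4, 0], [-0.8, 1.5, 0], [0, 0, 0]], "turn": [[0, 0, 0], [0, 0, 0], [0, 0, 0]]}}

```text
t: 4.15
eef_pos: [0.4907, -0.1658, 0.1216]
tool_rot: [0.0, 1.0, -0.016, 0.001]
contact_force: [0.3, -0.7, -1.2]
finger_gap: 0.0347
finger_force: 60.2
```

Run:
```python
from h import *
s=ctrl.get_state();C=cam("wrist",s);im,d=camera("wrist");cv2.imwrite("pics/w2.png",im)
g=(im.max(2)<45).astype(np.uint8);g[300:]=0
for c in cv2.findContours(g,cv2.RETR_EXTERNAL,cv2.CHAIN_APPROX_NONE)[0]:
    if cv2.contourArea(c)>500: c=c[:,0];print(c.mean(0),rect(ray(c,.018,C)[:,:2]))
P=cloud(d,C);z=P[...,2];q=P[(d>0)&(z>.13)&(z<.19)&(np.hypot(P[...,0]-s["eef_pos"][0],P[...,1]-s["eef_pos"][1])<.02)]
if len(q)>3: print("held",rect(q[:,:2]),q[:,2].max())
print(s["eef_pos"]);plan(.4925,-.1695,.03,-1.6)
```

```text
[474.87130802  44.60126582] (array([ 614.7, -275.2]), 69.8, 41.9, 33.5)
[328.87191539  64.613396  ] (array([ 601.9, -174.4]), 86.5, 54.3, -1.7)
held (array([ 491.7, -166.6]), 38.3, 35.8, -89.3) 0.16821554562691887
[ 0.49072857 -0.16583337  0.12164051]
turn [ 0.001 -0.002 -0.002] then cm [0.13 0.47 9.15] n 2.0 q1,q6 [-0.37  1.23] t 4.2 F [ 0.3 -0.1 -0.2]
```

View pics/w2.png

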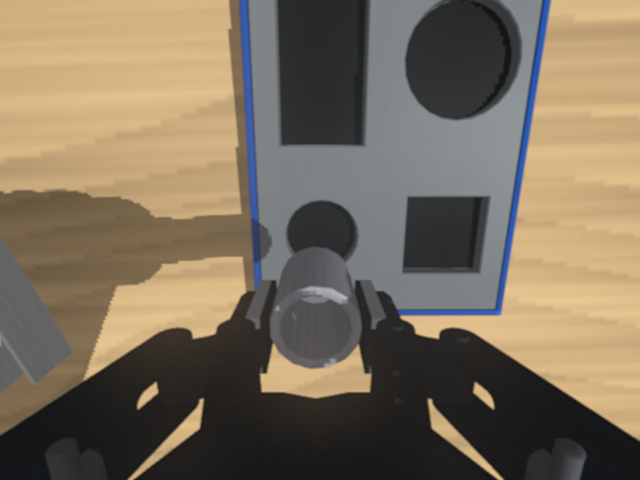

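The wrist view shows the pipe held upright at (316,320), with the small round recess at (321,235) just ahead. I'll check the held height, then lower it.

Run:
```python
from h import *
s=ctrl.get_state();C=cam("wrist",s);im,d=camera("wrist");P=cloud(d,C)
for u,v in[(316,290),(278,325),(355,325),(316,362),(316,255)]: print(u,v,np.round(P[v,u]*1000,1))
```

```text
316 290 [ 508.2 -166.5  149.5]
278 325 [ 494.6 -151.8  150. ]
355 325 [ 492.6 -180.9  148.2]
316 362 [ 477.3 -165.6  148.9]
316 255 [ 509.6 -166.6  113.6]
```

Request:
{"op": "play_rows", "data": {"hand": [2, 2, 2, 2], "offset": [[0.15, 0.4, 2], [0, 0, 3], [0, 0, 2.4], [0, 0, 0]], "turn": [[0, 0, 0], [0, 0, 0], [0, 0, 0], [0, 0, 0]]}}

```text
t: 4.65
eef_pos: [0.4919, -0.1664, 0.0436]
tool_rot: [-0.001, 1.0, -0.013, -0.002]
contact_force: [0.2, -0.1, -1.1]
finger_gap: 0.0346
finger_force: 60.2
```

Request:
{"op": "play_rows", "data": {"hand": [2, 2, 2], "offset": [[0, 0.2, 0.7], [0, 0, 0.4], [0, 0, 0]], "turn": [[0, 0, 0], [0, 0, 0], [0, 0, 0]]}}

```text
t: 4.95
eef_pos: [0.4932, -0.1699, 0.0359]
tool_rot: [0.0, 1.0, -0.014, 0.0]
contact_force: [0.4, 0.2, -2.0]
finger_gap: 0.035
finger_force: 60.2
```

Request:
{"op": "play_rows", "data": {"hand": [2, 2, 2], "offset": [[0, 0, 0.3], [0, 0, 0], [0, 0, 0]], "turn": [[0, 0, 0], [0, 0, 0], [0, 0, 0]]}}

```text
t: 5.25
eef_pos: [0.4929, -0.1699, 0.0326]
tool_rot: [0.0, 1.0, -0.014, 0.0]
contact_force: [0.2, 0.0, -1.8]
finger_gap: 0.0347
finger_force: 60.2
```

Request:
{"op": "play_rows", "data": {"hand": [2, 2], "offset": [[0, 0, 0.2], [0, 0, 0]], "turn": [[0, 0, 0], [0, 0, 0]]}}

```text
t: 5.45
eef_pos: [0.4931, -0.17, 0.0308]
tool_rot: [0.0, 1.0, -0.014, 0.0]
contact_force: [-1.9, 1.8, 3.9]
finger_gap: 0.0348
finger_force: 60.6
```

Request:
{"op": "play_rows", "data": {"hand": [4.2, 5.5, 5.5, 5.5, 7, 7, 7, 7], "offset": [[0, 0, 0], [0, 0, 0], [0, 0, -2], [0, 0, -4], [0, 0, -4], [1.2, -4.5, 0], [1.2, -4.5, 0], [1.2, -4.5, 0]], "turn": [[0, 0, 0], [0, 0, 0], [0, 0, 0], [0, 0, 0], [0, 0, 0], [0, 0, 0], [0, 0, 0], [0, 0, 0]]}}

```text
t: 6.25
eef_pos: [0.5329, -0.0346, 0.1308]
tool_rot: [0.0, 1.0, -0.015, 0.0]
contact_force: [0.8, -0.2, 0.4]
finger_gap: 0.07
finger_force: 0.0
```

Request:
{"op": "play_rows", "data": {"hand": [7, 7, 7, 7, 7], "offset": [[1.2, -4.5, 0], [1.2, -4.5, 0], [1.2, -4.5, 0], [1.2, -4.5, 0], [0.9, -3, 0]], "turn": [[0, 0, -0.02], [0, 0, -0.02], [0, 0, 0], [0, 0, 0], [0, 0, 0]]}}

```text
t: 6.75
eef_pos: [0.59, 0.1768, 0.1302]
tool_rot: [-0.0, 1.0, 0.007, -0.0]
contact_force: [0.4, -1.1, 0.0]
finger_gap: 0.07
finger_force: 0.0
```

Run:
```python
from h import *
s=ctrl.get_state();C=cam("wrist",s);im,d=camera("wrist");cv2.imwrite("pics/w3.png",im)
P=cloud(d,C);z=P[...,2]
for n,c,h in (("tubN",(.5976,.2249),.05),("pipe",(.493,-.17),.058)):
    q=P[(d>0)&(z>h-.006)&(z<h+.012)&(np.hypot(P[...,0]-c[0],P[...,1]-c[1])<.035)]
    if len(q)>5: print(n,len(q),rect(q[:,:2]),q[:,2].max())
plan(.5976,.2240,.018,1)
i2,d2=camera("top");P=cloud(d2,cam("top"));z=P[...,2]
q=P[(z>.045)&(z<.075)&(np.hypot(P[...,0]-.493,P[...,1]+.17)<.035)]
print(len(q),rect(q[:,:2]),np.percentile(q[:,2],[5,50,95]))
```

```text
tubN 1409 (array([597.1, 221.9]), 40.4, 40.2, -89.6) 0.05284847654523356
turn [-0.001 -0.    -0.003] then cm [ 0.77 -4.43 11.21] n 3.0 q1,q6 [0.25 1.81] t 6.8 F [-2.3  2.4 -0.3]
251 (array([ 493.8, -167.4]), 35.0, 34.5, -43.4) [0.04672416 0.05608986 0.05908543]
```

Request:
{"op": "play_rows", "data": {"hand": [7, 7, 7, 7, 7, 2, 2, 2], "offset": [[0.75, -4.4, 0], [0, 0, 3], [0, 0, 4], [0, 0, 2.8], [0, 0, 1.1], [0, 0, 0], [0, 0, 0], [0, 0, 0]], "turn": [[0, 0, 0], [0, 0, 0], [0, 0, 0], [0, 0, 0], [0, 0, 0], [0, 0, 0], [0, 0, 0], [0, 0, 0]]}}

```text
t: 7.65
eef_pos: [0.5978, 0.2182, 0.0235]
tool_rot: [-0.0, 1.0, 0.006, 0.001]
contact_force: [0.8, 0.2, -1.7]
finger_gap: 0.0391
finger_force: 60.6
```

Request:
{"op": "play_rows", "data": {"hand": [2], "offset": [[0, 0, 0]], "turn": [[0, 0, 0]]}}

```text
t: 7.75
eef_pos: [0.5978, 0.2182, 0.0234]
tool_rot: [-0.0, 1.0, 0.006, 0.001]
contact_force: [0.0, -0.6, 7.8]
finger_gap: 0.039
finger_force: 61.8
```

```bash
python3 -c "
from h import *
plan(.490,-.261,.13,-1.6)"
```

```text
turn [-0.001 -0.003  0.04 ] then cm [ -9.44  48.2  -10.66] n 11.0 q1,q6 [0.31 1.87] t 7.75 F [ 0.  -0.6  7.8]
```

Request:
{"op": "play_rows", "data": {"hand": [2, 2, 2, 2, 2, 2, 2, 2], "offset": [[0, 0, -2], [0, 0, -4], [0, 0, -4.6], [-0.95, 4.8, 0], [-0.95, 4.8, 0], [-0.95, 4.8, 0], [-0.95, 4.8, 0], [-0.95, 4.8, 0]], "turn": [[0, 0, 0], [0, 0, 0], [0, 0, 0.04], [0, 0, 0], [0, 0, 0], [0, 0, 0], [0, 0, 0], [0, 0, 0]]}}

```text
t: 8.55
eef_pos: [0.5419, -0.0222, 0.1282]
tool_rot: [0.0, 1.0, -0.014, 0.001]
contact_force: [0.9, -0.7, -1.9]
finger_gap: 0.0392
finger_force: 60.9
```

Request:
{"op": "play_rows", "data": {"hand": [2, 2, 2, 2, 2, 2], "offset": [[-0.95, 4.8, 0], [-0.95, 4.8, 0], [-0.95, 4.8, 0], [-0.95, 4.8, 0], [-0.9, 4.5, 0], [0, 0, 0]], "turn": [[0, 0, 0], [0, 0, 0], [0, 0, 0], [0, 0, 0], [0, 0, 0], [0, 0, 0]]}}

```text
t: 9.15
eef_pos: [0.4875, -0.2605, 0.1281]
tool_rot: [0.001, 1.0, -0.016, 0.0]
contact_force: [0.2, 0.6, -1.6]
finger_gap: 0.0392
finger_force: 61.2
```

Run:
```python
from h import *
s=ctrl.get_state();C=cam("wrist",s);im,d=camera("wrist");cv2.imwrite("pics/w4.png",im)
P=cloud(d,C);z=P[...,2];e=s["eef_pos"]
q=P[(d>0)&(z>e[2]+.02)&(z<e[2]+.031)&(np.hypot(P[...,0]-e[0],P[...,1]-e[1])<.035)]
print(len(q),rect(q[:,:2]),np.percentile(q[:,2],[50,90])-e[2])
g=(im.max(2)<45).astype(np.uint8);g[300:]=0
for c in cv2.findContours(g,cv2.RETR_EXTERNAL,cv2.CHAIN_APPROX_NONE)[0]:
    if cv2.contourArea(c)>500: c=c[:,0];print(c.mean(0),rect(ray(c,.018,C)[:,:2]))
plan(.490,-.261,.0320,-1.6)
```

```text
5723 (array([ 487.8, -261.5]), 66.4, 41.6, 88.2) [0.02689915 0.02824798]
[309.00357143 227.37857143] (array([ 493.7, -257.8]), 43.0, 20.4, 88.1)
[323.24403183  58.70291777] (array([ 613.4, -269.7]), 68.5, 55.7, 63.6)
[186.57231405  75.97107438] (array([ 602.9, -176.4]), 88.0, 52.7, -1.8)
turn [ 0.    -0.    -0.004] then cm [0.19 0.26 9.59] n 2.0 q1,q6 [-0.53  1.07] t 9.2 F [ 0.2  0.1 -0.9]
```

View pics/w4.png

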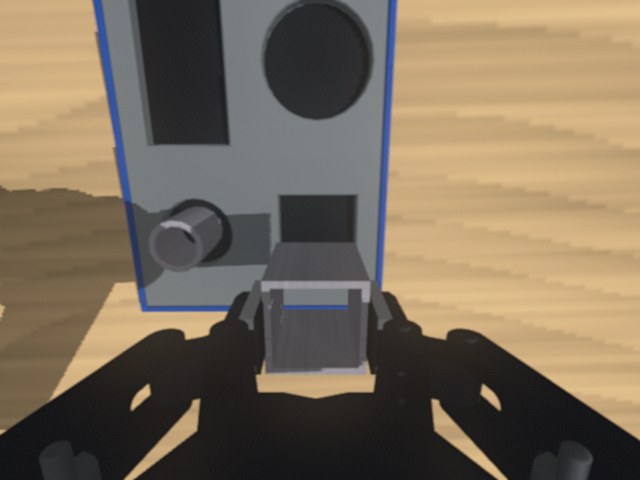

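The wrist view shows the tube held at (316,330), the square recess ahead at (318,220), and the pipe seated at (187,238).

Request:
{"op": "play_rows", "data": {"hand": [2, 2, 2, 2, 2, 2], "offset": [[0.2, 0.2, 2], [0, 0, 3.5], [0, 0, 3], [0, 0, 0.8], [0, 0, 0], [0, 0, 0]], "turn": [[0, 0, 0], [0, 0, 0], [0, 0, 0], [0, 0, 0], [0, 0, 0], [0, 0, 0]]}}

```text
t: 9.8
eef_pos: [0.4917, -0.2582, 0.0361]
tool_rot: [0.0, 1.0, -0.014, 0.001]
contact_force: [0.6, 0.4, -1.9]
finger_gap: 0.039
finger_force: 61.2
```

Request:
{"op": "play_rows", "data": {"hand": [2, 2, 2, 2], "offset": [[-0.1, 0.25, 0.3], [0, 0, 0.1], [0, 0, 0.1], [0, 0, 0]], "turn": [[0, 0, 0], [0, 0, 0], [0, 0, 0], [0, 0, 0]]}}

```text
t: 10.2
eef_pos: [0.4902, -0.2611, 0.0313]
tool_rot: [0.0, 1.0, -0.014, 0.001]
contact_force: [-6.4, 2.6, 15.2]
finger_gap: 0.0388
finger_force: 63.3
```

Request:
{"op": "play_rows", "data": {"hand": [4.6, 5.6, 5.6, 5.6, 5.6, 5, 5, 5], "offset": [[0, 0, 0], [0, 0, 0], [0, 0, -2], [0, 0, -4], [0, 0, -4], [-0.4, -4.9, 0], [-0.4, -4.9, 0], [-0.4, -4.9, 0]], "turn": [[0, 0, 0], [0, 0, 0], [0, 0, 0], [0, 0, 0], [0, 0, 0], [0, 0, 0], [0, 0, 0], [0, 0, 0]]}}

```text
t: 11.0
eef_pos: [0.4816, -0.1121, 0.1297]
tool_rot: [0.0, 1.0, -0.015, 0.0]
contact_force: [0.4, 0.4, -0.6]
finger_gap: 0.0501
finger_force: 0.0
```

Request:
{"op": "play_rows", "data": {"hand": [5, 5, 5, 5, 5, 5, 5, 5], "offset": [[-0.4, -4.9, 0], [-0.4, -4.9, 0], [-0.4, -4.9, 0], [-0.4, -4.9, 0], [-0.4, -4.9, 0], [-0.4, -4.9, 0], [-0.4, -4.9, 0], [-0.4, -4.9, 0]], "turn": [[0, 0, 0], [0, 0, 0], [0, 0, 0], [0, 0, 0], [0, 0, 0], [0, 0, 0], [0, 0, 0], [0, 0, 0]]}}

```text
t: 11.8
eef_pos: [0.4605, 0.2816, 0.1297]
tool_rot: [-0.0, 1.0, -0.014, 0.0]
contact_force: [0.7, -0.0, -0.1]
finger_gap: 0.0499
finger_force: 0.0
```

Run:
```python
from h import *
s=ctrl.get_state();C=cam("wrist",s);im,d=camera("wrist");cv2.imwrite("pics/w5.png",im)
P=cloud(d,C);z=P[...,2]
q=P[(d>0)&(z>.056)&(z<.072)&(np.hypot(P[...,0]-.4323,P[...,1]-.372)<.02)]
if len(q)>5: print(len(q),rect(q[:,:2]),q[:,2].max())
plan(.4323,.3735,.13,-1.6)
i2,d2=camera("top");P=cloud(d2,cam("top"));z=P[...,2]
q=P[(z>.05)&(z<.075)&(np.hypot(P[...,0]-.490,P[...,1]+.261)<.035)]
print(len(q),rect(q[:,:2]),np.percentile(q[:,2],[5,50,95]))
```

```text
503 (array([432. , 371.3]), 16.4, 15.7, -71.1) 0.06480275757140183
turn [-0.003 -0.     0.002] then cm [-2.99 -8.58 -0.05] n 2.0 q1,q6 [0.51 2.11] t 11.85 F [-3.   1.8 -1.3]
291 (array([ 491. , -259.2]), 41.6, 40.8, 88.3) [0.05077093 0.05604975 0.05941225]
```

Request:
{"op": "play_rows", "data": {"hand": [5, 5, 5, 5, 5, 5, 5], "offset": [[-1.5, -4.2, 0], [-1.5, -4.2, 0], [0, 0, 2], [0, 0, 4], [0, 0, 3], [0, 0, 0.8], [0, 0, 0]], "turn": [[0, 0, 0], [0, 0, 0], [0, 0, 0], [0, 0, 0], [0, 0, 0], [0, 0, 0], [0, 0, 0]]}}

```text
t: 12.6
eef_pos: [0.4332, 0.3637, 0.0308]
tool_rot: [0.001, 1.0, -0.014, -0.001]
contact_force: [1.1, 0.1, 0.6]
finger_gap: 0.0496
finger_force: 0.0
```

Request:
{"op": "play_rows", "data": {"hand": [5, 5, 1, 1, 1, 1, 1], "offset": [[0, -0.8, 0], [0, 0, 0], [0, 0, 0], [0, 0, 0], [0, 0, 0], [0, 0, 0], [0, 0, 0]], "turn": [[0, 0, 0], [0, 0, 0], [0, 0, 0], [0, 0, 0], [0, 0, 0], [0, 0, 0], [0, 0, 0]]}}

```text
t: 13.3
eef_pos: [0.4338, 0.3724, 0.0321]
tool_rot: [-0.0, 1.0, -0.014, 0.0]
contact_force: [-1.9, 0.9, 5.3]
finger_gap: 0.0141
finger_force: 58.4
```

```bash
python3 -c "
from h import *
plan(.609,-.264,.14,-1.6)"
```

```text
turn [-0.001 -0.001 -0.   ] then cm [ 19.29  63.13 -10.79] n 14.0 q1,q6 [0.66 2.26] t 13.3 F [-1.9  0.9  5.3]
```

Request:
{"op": "play_rows", "data": {"hand": [1, 1, 1, 1, 1, 1, 1, 1], "offset": [[0, 0, -2], [0, 0, -4.4], [0, 0, -4.4], [1.4, 4.5, 0], [1.4, 4.5, 0], [1.4, 4.5, 0], [1.4, 4.5, 0], [1.4, 4.5, 0]], "turn": [[0, 0, 0], [0, 0, 0], [0, 0, 0], [0, 0, 0], [0, 0, 0], [0, 0, 0], [0, 0, 0], [0, 0, 0]]}}

```text
t: 14.1
eef_pos: [0.4972, 0.1434, 0.1394]
tool_rot: [-0.0, 1.0, -0.014, 0.0]
contact_force: [1.5, 0.3, -1.1]
finger_gap: 0.0144
finger_force: 59.1
```

Request:
{"op": "play_rows", "data": {"hand": [1, 1, 1, 1, 1, 1, 1, 1], "offset": [[1.4, 4.5, 0], [1.4, 4.5, 0], [1.4, 4.5, 0], [1.4, 4.5, 0], [1.4, 4.5, 0], [1.4, 4.5, 0], [1.4, 4.5, 0], [1.3, 4.5, 0]], "turn": [[0, 0, 0], [0, 0, 0], [0, 0, 0], [0, 0, 0], [0, 0, 0], [0, 0, 0], [0, 0, 0], [0, 0, 0]]}}

```text
t: 14.9
eef_pos: [0.5981, -0.2197, 0.1391]
tool_rot: [-0.0, 1.0, -0.014, -0.0]
contact_force: [0.3, 0.0, -0.9]
finger_gap: 0.0143
finger_force: 59.1
```

Request:
{"op": "play_rows", "data": {"hand": [1, 1, 1], "offset": [[1.1, 4.5, 0], [0, 0, 0], [0, 0, 0]], "turn": [[0, 0, 0], [0, 0, 0], [0, 0, 0]]}}

```text
t: 15.2
eef_pos: [0.6074, -0.2638, 0.1386]
tool_rot: [-0.0, 1.0, -0.015, -0.001]
contact_force: [0.1, 0.9, -0.6]
finger_gap: 0.0137
finger_force: 59.0
```

Run:
```python
from h import *
s=ctrl.get_state();C=cam("wrist",s);im,d=camera("wrist");cv2.imwrite("pics/w6.png",im)
P=cloud(d,C);z=P[...,2];e=s["eef_pos"]
q=P[(d>0)&(z>e[2]+.024)&(z<e[2]+.033)&(np.hypot(P[...,0]-e[0],P[...,1]-e[1])<.016)]
print(len(q),rect(q[:,:2]) if len(q)>3 else '')
g=(im.max(2)<45).astype(np.uint8);g[300:]=0
for c in cv2.findContours(g,cv2.RETR_EXTERNAL,cv2.CHAIN_APPROX_NONE)[0]:
    if cv2.contourArea(c)>500: c=c[:,0];print(c.mean(0),rect(ray(c,.018,C)[:,:2]))
print(e);plan(.609,-.264,.040,-1.6)
```

```text
1786 (array([ 608.5, -262.4]), 25.2, 22.9, 89.0)
[317.24514991 235.98765432] (array([ 588.3, -260.8]), 95.0, 68.7, -14.1)
[206.25770925 219.29955947] (array([ 611.3, -176.8]), 99.3, 54.2, -1.9)
[ 0.60740843 -0.26376447  0.1385916 ]
turn [-0.001  0.001 -0.001] then cm [0.15 0.12 9.89] n 2.0 q1,q6 [-0.45  1.15] t 15.25 F [-0.7 -0.1 -1.8]
```

View pics/w6.png

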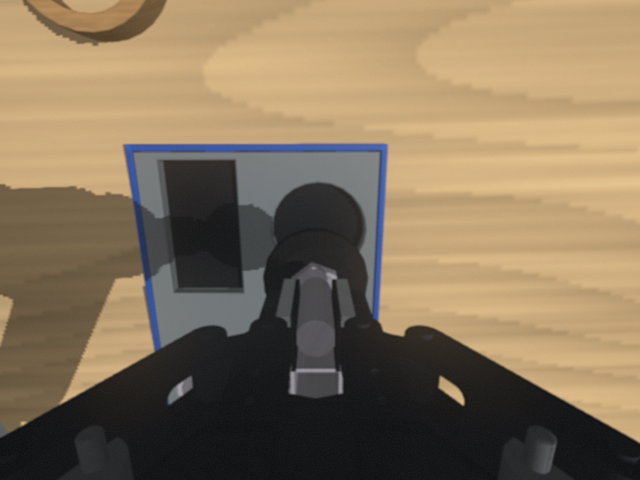

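The wrist view shows the foot held at (316,330), its disc at (317,260), with the big round recess just ahead at (318,225).

Request:
{"op": "play_rows", "data": {"hand": [1, 1, 1, 1, 1, 1], "offset": [[0.15, 0.15, 2], [0, 0, 4], [0, 0, 2.6], [0, 0, 0.8], [0, 0, 0], [0, 0, 0]], "turn": [[0, 0, 0], [0, 0, 0], [0, 0, 0], [0, 0, 0], [0, 0, 0], [0, 0, 0]]}}

```text
t: 15.85
eef_pos: [0.61, -0.2643, 0.0472]
tool_rot: [0.0, 1.0, -0.014, 0.001]
contact_force: [-0.3, -0.7, -1.1]
finger_gap: 0.014
finger_force: 59.0
```

Request:
{"op": "play_rows", "data": {"hand": [1, 1, 1, 1], "offset": [[0, 0, 0.4], [0, 0, 0.2], [0, 0, 0.1], [0, 0, 0]], "turn": [[0, 0, 0], [0, 0, 0], [0, 0, 0], [0, 0, 0]]}}

```text
t: 16.25
eef_pos: [0.6097, -0.2646, 0.0401]
tool_rot: [0.0, 1.0, -0.014, 0.001]
contact_force: [-4.5, 3.9, 9.4]
finger_gap: 0.0141
finger_force: 60.3
```

Request:
{"op": "play_rows", "data": {"hand": [2.4, 3.6, 3.6, 3.6, 3.6, 5, 7, 7], "offset": [[0, 0, 0], [0, 0, 0], [0, 0, -2], [0, 0, -4], [0, 0, -3], [-0.2, -4.8, 0], [-0.2, -4.8, 0], [-0.2, -4.8, 0]], "turn": [[0, 0, 0], [0, 0, 0], [0, 0, 0], [0, 0, 0], [0, 0, 0], [0, 0, 0], [0, 0, 0], [0, 0, 0]]}}

```text
t: 17.05
eef_pos: [0.607, -0.1191, 0.1286]
tool_rot: [0.0, 1.0, -0.015, 0.0]
contact_force: [1.6, 0.1, -0.0]
finger_gap: 0.0697
finger_force: 0.0
```

Request:
{"op": "play_rows", "data": {"hand": [7, 7, 7, 7, 7, 7, 7, 7], "offset": [[-0.2, -4.8, 0], [-0.2, -4.8, 0], [-0.2, -4.8, 0], [-0.2, -4.8, 0], [-0.2, -4.8, 0], [-0.2, -4.8, 0], [-0.2, -4.8, 0], [0, 0, 0]], "turn": [[0, 0, 0], [0, 0, 0], [0, 0, 0], [0, 0, 0], [0, 0, 0], [0, 0, 0], [0, 0, 0], [0, 0, 0.106]]}}

```text
t: 17.85
eef_pos: [0.6021, 0.2207, 0.1283]
tool_rot: [-0.001, 0.998, -0.065, -0.0]
contact_force: [0.6, -1.5, 0.4]
finger_gap: 0.0702
finger_force: 0.0
```

Run:
```python
from h import *
s=ctrl.get_state();C=cam("wrist",s);im,d=camera("wrist");cv2.imwrite("pics/w7.png",im)
P=cloud(d,C);z=P[...,2]
q=P[(d>0)&(z>.037)&(z<.055)&(np.hypot(P[...,0]-.5826,P[...,1]-.367)<.055)]
if len(q)>5: print(len(q),rect(q[:,:2]),q[:,2].max())
plan(.5826,.367,.014,-7.7)
i2,d2=camera("top");cv2.imwrite("pics/top1.png",i2);P=cloud(d2,cam("top"));z=P[...,2]
q=P[(z>.06)&(z<.085)&(np.hypot(P[...,0]-.609,P[...,1]+.264)<.02)]
print(len(q),rect(q[:,:2]),np.percentile(q[:,2],[5,50,95]))
```

```text
1883 (array([584.8, 365.1]), 85.0, 41.7, -7.8) 0.0448459796222318
turn [-0.     0.    -0.007] then cm [ -3.94 -14.45  11.42] n 4.0 q1,q6 [0.31 2.02] t 17.9 F [ 0.1 -1.4 -0.2]
95 (array([ 607.6, -261.5]), 14.7, 14.2, -84.8) [0.06232705 0.06849413 0.07121252]
```

View pics/top1.png

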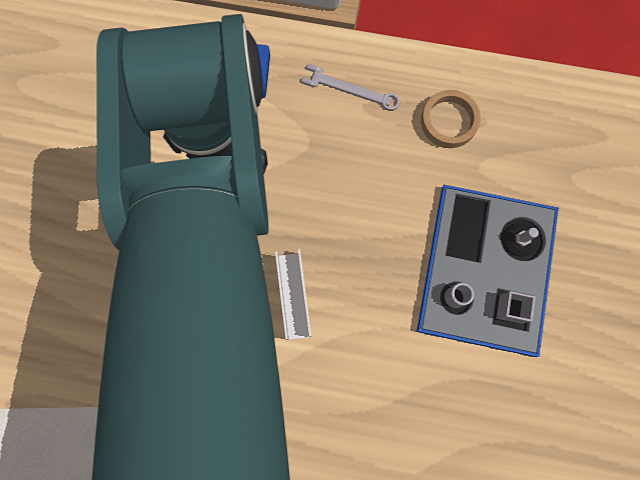

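Top view: the pipe (460,295), tube (517,307) and foot (522,238) sit in their recesses, and the long recess at (467,229) is free. The wrist measurement agrees on the channel's pose.

Request:
{"op": "play_rows", "data": {"hand": [7, 7, 7, 7, 7, 7, 7, 7], "offset": [[-1.3, -4.8, 0], [-1.3, -4.8, 0], [-1.3, -4.8, 0], [0, 0, 2], [0, 0, 4], [0, 0, 4], [0, 0, 0.9], [0, 0, 0]], "turn": [[0, 0, 0], [0, 0, 0], [0, 0, 0], [0, 0, 0], [0, 0, 0], [0, 0, 0], [0, 0, 0], [0, 0, 0]]}}

```text
t: 18.75
eef_pos: [0.5832, 0.3627, 0.0185]
tool_rot: [0.001, 0.998, -0.067, -0.001]
contact_force: [1.0, 0.6, 0.8]
finger_gap: 0.0701
finger_force: 0.0
```

```bash
python3 -c "
from h import *
plan(.5832,.3665,.018,-7.7)"
```

```text
turn [0.002 0.002 0.001] then cm [-0.05 -0.38  0.05] n 1.0 q1,q6 [0.52 2.22] t 18.75 F [1.  0.6 0.8]
```

Request:
{"op": "play_rows", "data": {"hand": [7, 2, 2, 2, 2, 2], "offset": [[0, -0.3, 0], [0, 0, 0], [0, 0, 0], [0, 0, 0], [0, 0, 0], [0, 0, 0]], "turn": [[0, 0, 0], [0, 0, 0], [0, 0, 0], [0, 0, 0], [0, 0, 0], [0, 0, 0]]}}

```text
t: 19.35
eef_pos: [0.5846, 0.3673, 0.0215]
tool_rot: [-0.001, 0.998, -0.067, 0.001]
contact_force: [-0.6, 0.7, 7.3]
finger_gap: 0.0387
finger_force: 62.2
```

```bash
python3 -c "
from h import *
plan(.611,-.174,.125,-1.6)"
```

```text
turn [-0.002 -0.002 -0.106] then cm [  4.15  54.03 -10.35] n 12.0 q1,q6 [0.52 2.23] t 19.35 F [-0.6  0.7  7.3]
```

Request:
{"op": "play_rows", "data": {"hand": [2, 2, 2, 2, 2, 2, 2, 2], "offset": [[0, 0, -2], [0, 0, -4], [0, 0, -4.3], [0.35, 4.5, 0], [0.35, 4.5, 0], [0.35, 4.5, 0], [0.35, 4.5, 0], [0.35, 4.5, 0]], "turn": [[0, 0, 0], [0, 0, 0], [0, 0, -0.106], [0, 0, 0], [0, 0, 0], [0, 0, 0], [0, 0, 0], [0, 0, 0]]}}

```text
t: 20.15
eef_pos: [0.5947, 0.1396, 0.123]
tool_rot: [-0.0, 1.0, -0.014, 0.0]
contact_force: [0.1, 0.5, -3.1]
finger_gap: 0.0388
finger_force: 61.3
```

Request:
{"op": "play_rows", "data": {"hand": [2, 2, 2, 2, 2, 2, 2, 2], "offset": [[0.35, 4.5, 0], [0.35, 4.5, 0], [0.35, 4.5, 0], [0.35, 4.5, 0], [0.35, 4.5, 0], [0.35, 4.5, 0], [0.3, 4.3, 0], [0, 0, 0]], "turn": [[0, 0, 0], [0, 0, 0], [0, 0, 0], [0, 0, 0], [0, 0, 0], [0, 0, 0], [0, 0, 0], [0, 0, 0]]}}

```text
t: 20.95
eef_pos: [0.6098, -0.1767, 0.1227]
tool_rot: [0.001, 1.0, -0.016, 0.0]
contact_force: [0.5, 1.1, -2.7]
finger_gap: 0.0393
finger_force: 61.6
```

Run:
```python
from h import *
s=ctrl.get_state();C=cam("wrist",s);im,d=camera("wrist");cv2.imwrite("pics/w8.png",im)
P=cloud(d,C);z=P[...,2];e=s["eef_pos"]
q=P[(d>0)&(z>e[2]+.012)&(z<e[2]+.026)&(abs(P[...,0]-e[0])<.06)&(abs(P[...,1]-e[1])<.022)&(im.mean(2)>60)]
print(len(q),rect(q[:,:2]),np.percentile(q[:,2],[50,95])-e[2],e);plan(.611,-.174,.0295,-1.6)
```

```text
3861 (array([ 611.4, -176.4]), 83.4, 43.9, -1.6) [0.02108968 0.0223284 ] [ 0.60977134 -0.17667245  0.12267789]
turn [ 0.    -0.    -0.003] then cm [ 0.12 -0.05  9.31] n 2.0 q1,q6 [-0.32  1.28] t 21.0 F [-0.4  0.4 -2.2]
```

View pics/w8.png

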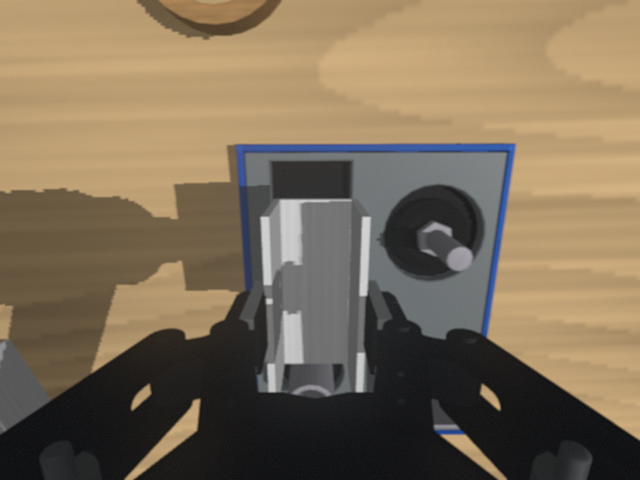

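The wrist view shows the channel held level at (316,295), aligned with the long recess at (312,180). The foot sits in its recess at (435,235).

Request:
{"op": "play_rows", "data": {"hand": [2, 2, 2, 2, 2, 2], "offset": [[0.2, 0, 2], [0, 0, 4], [0, 0, 2], [0, 0, 0.8], [0, 0, 0], [0, 0, 0]], "turn": [[0, 0, 0], [0, 0, 0], [0, 0, 0], [0, 0, 0], [0, 0, 0], [0, 0, 0]]}}

```text
t: 21.6
eef_pos: [0.6128, -0.1721, 0.0359]
tool_rot: [0.0, 1.0, -0.014, 0.001]
contact_force: [0.6, -0.9, -1.2]
finger_gap: 0.0383
finger_force: 61.6
```

Request:
{"op": "play_rows", "data": {"hand": [2, 2, 2, 2, 2], "offset": [[0, 0.15, 0.3], [0, 0, 0.2], [0, 0, 0.1], [0, 0, 0], [0, 0, 0]], "turn": [[0, 0, 0], [0, 0, 0], [0, 0, 0], [0, 0, 0], [0, 0, 0]]}}

```text
t: 22.1
eef_pos: [0.6124, -0.1739, 0.0295]
tool_rot: [0.0, 1.0, -0.014, 0.0]
contact_force: [-2.6, 0.9, 4.8]
finger_gap: 0.0387
finger_force: 62.5
```

Seated. I'll release, back off and check.

Request:
{"op": "play_rows", "data": {"hand": [4.6, 5.6, 5.6, 5.6, 5.6, 5.6, 5.6, 5.6], "offset": [[0, 0, 0], [0, 0, 0], [0, 0, -2], [0, 0, -4], [0, 0, -5], [0, -4.5, 0], [0, -4.5, 0], [0, -4.5, 0]], "turn": [[0, 0, 0], [0, 0, 0], [0, 0, 0], [0, 0, 0], [0, 0, 0], [0, 0, 0], [0, 0, 0], [0, 0, 0]]}}

```text
t: 22.9
eef_pos: [0.6158, -0.0376, 0.139]
tool_rot: [0.0, 1.0, -0.015, 0.001]
contact_force: [1.4, 0.3, -0.6]
finger_gap: 0.0558
finger_force: 0.0
```

Request:
{"op": "play_rows", "data": {"hand": [5.6, 5.6, 5.6, 5.6, 5.6, 5.6], "offset": [[0, -4.5, 0], [0, -4.5, 0], [0, -4.5, 0], [0, -4.5, 0], [0, 0, 0], [0, 0, 0]], "turn": [[0, 0, 0], [0, 0, 0], [0, 0, 0], [0, 0, 0], [0, 0, 0], [0, 0, 0]]}}

```text
t: 23.5
eef_pos: [0.6208, 0.142, 0.1383]
tool_rot: [0.0, 1.0, -0.013, -0.0]
contact_force: [-0.5, 0.3, -0.1]
finger_gap: 0.0561
finger_force: 0.0
```

Run:
```python
from h import *
i2,d2=camera("top");cv2.imwrite("pics/top2.png",i2[170:370,390:590].repeat(3,0).repeat(3,1));P=cloud(d2,cam("top"));z=P[...,2]
for n,c,r,h in (("ch",(.611,-.174),.06,.05),("tub",(.49,-.261),.035,.058),("pipe",(.493,-.17),.03,.058),("foot",(.608,-.263),.02,.07)):
    q=P[(z>h-.007)&(z<h+.01)&(np.hypot(P[...,0]-c[0],P[...,1]-c[1])<r)&(abs(P[...,1]-c[1])<.035)]
    print(n,rect(q[:,:2]),np.percentile(q[:,2],[50,95]))
```

```text
ch (array([ 610.6, -171.8]), 90.5, 40.9, -1.6) [0.04845002 0.05172837]
tub (array([ 491.2, -259. ]), 41.6, 40.9, 89.3) [0.0564323  0.05922358]
pipe (array([ 494. , -167.6]), 35.0, 34.4, 29.4) [0.05653641 0.05910289]
foot (array([ 607.9, -262.1]), 15.6, 14.2, -76.2) [0.06880409 0.07163295]
```

View pics/top2.png

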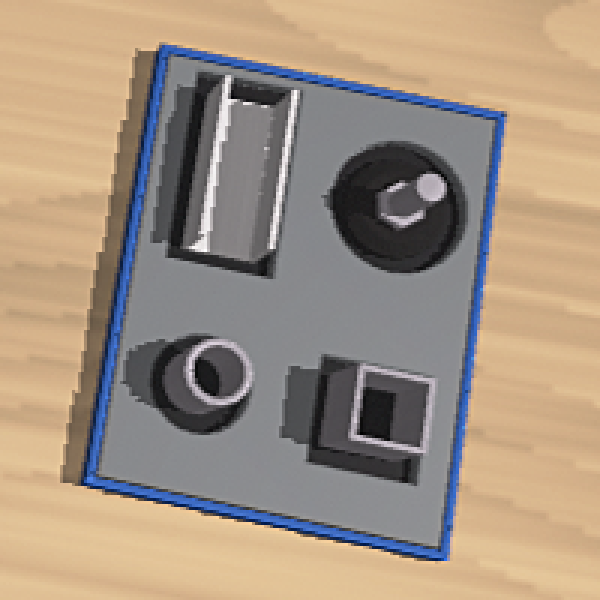

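The view shows all four parts upright in their recesses: channel (235,165), foot (400,205), pipe (215,375) and tube (380,410). Their measured heights match parts resting on the recess floor.

```bash
python3 -c "
from station import ctrl
print(ctrl.hand_in())"
```

```text
the job is handed in; nothing more can be done
None
```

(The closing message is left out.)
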